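# Kit one respirator into the caddy

## Task

Make up the kit for one respirator in the blue caddy: lift the carrier plate straight up off the gluing fixture's pins, keeping it level, and put it, the narrow-necked canister, the single-bar valve and the harness buckle each upright and fully down in the pocket of its own shape. Leave the wide-necked canister and the cross-barred valve where they stand.

Things in the scene. Friction and masses are not known exactly. Their poses are not given: they have to be found in the camera images.
- carrier_plate: Black plate 48 (x) by 88 (y) by 6 mm, in its middle a grip block 20 (x) by 36 (y), from 6 to 36 high; pinch it across x. Origin: centre of underside, z up. About 120 g. It starts on a fixed aluminium block (86 by 130, 25 high) with two 9 mm pins through its 11 mm holes at y = +32 and -32; the pins stand 20 above the face it lies on: it is free once raised over 20.
- canister: Filter canister with the NARROW neck: upright black round body 56 mm diameter, 32 high, with a white round neck 28 diameter from 32 to 50 high. Origin: centre of underside, z up. About 140 g.
- wide_canister: Look-alike that does not belong to the kit: the same canister body but with a WIDE white neck 44 mm diameter. Origin: centre of underside, z up. Same heights as the canister.
- valve: Exhale valve: black disc 40 mm diameter, 10 high, with ONE straight white upright bar on it, 12 (x) by 34 (y), from 10 to 34 high; pinch it across x. Origin: centre of underside, z up. About 60 g.
- cross_valve: Look-alike that does not belong to the kit: the same valve disc (40 mm) but with TWO white bars crossed as a plus sign. Origin: centre of underside, z up. Same heights as the valve. Other things on the bench, where the parts lie, are no higher than 50.
- buckle: Harness buckle: flat black bar 24 (x) by 84 (y) by 8 mm with a strap window in each end, and in the middle an upright white tongue 12 (x) by 30 (y), from 8 to 34 high; pinch it across x. Origin: centre of underside, z up. About 60 g.
- pocket_plate: Fixed white insert 84 (x) by 116 (y) by 14 high in a low blue caddy, one of four in two rows of two. Origin: centre of its underside, z up. Its centred pocket is 8 deep, its grey floor 6 above the origin: a wide rectangle 64 (x) by 104 (y) mm, for the carrier plate. Which insert is in which corner of the caddy changes.
- pocket_canister: Fixed white insert 84 (x) by 116 (y) by 14 high in a low blue caddy, one of four in two rows of two. Origin: centre of its underside, z up. Its centred pocket is 8 deep, its grey floor 6 above the origin: the larger circle, 74 mm diameter, for the canister. Inserts' centres are 86 apart in x, 118 in y.
- pocket_valve: Fixed white insert 84 (x) by 116 (y) by 14 high in a low blue caddy, one of four in two rows of two. Origin: centre of its underside, z up. Its centred pocket is 8 deep, its grey floor 6 above the origin: the smaller circle, 56 mm diameter, for the valve. The caddy's rim is 3 above the inserts' tops.
- pocket_buckle: Fixed white insert 84 (x) by 116 (y) by 14 high in a low blue caddy, one of four in two rows of two. Origin: centre of its underside, z up. Its centred pocket is 8 deep, its grey floor 6 above the origin: a narrow rectangle 38 (x) by 100 (y) mm, for the buckle.
Not all that is in view belongs to the job. Leave any turquoise look-alike of the canister alone.

How it is judged:
By the outcome, as a careful person would: the job done as asked, in the order asked, and still so for the second after the job is handed in, with the robot touching nothing.
It also fails if it takes over 128 s, if anything falls off the work surface, if the arm or the gripper's body presses on something with over 40 N, if the wrist force passes 120 N, or if a joint passes its speed limit or range.

## Robot

A 6-joint arm with a two-finger parallel gripper is mounted at the origin on the work surface. World frame = base frame: x ahead of the robot, y to its left, z up, the work surface at z = 0. Lengths are in m, angles in rad, forces in N, time in s.
With the tool pointing down it reaches from about 0.225 to 0.875 m from the base axis. Payload 3.4 kg.
Tool frame: the origin (TCP) lies where the fingers leave the gripper's body, on its centre line; the fingertips stand 73 mm ahead of it and the grasp point (between the pads) lies 54 mm ahead of it (manip.grip_point_offset is the distance from the TCP to the grasp point, in m); z points along the fingers, y is the line along which they close (so a half turn about z gives the same grasp; the last joint's range is limited). The gripper opens to 85 mm and grips with 20 to 120 N. Pads are 22 mm wide; open, the fingers measure 114 mm over their backs; the gripper's body (76 mm by 85 mm) begins 54 mm behind the grasp point. The pads swing forward as they close: fully open they stand 13 mm farther back than shut.
Start: joints at [1.008, 0.276, 1.505, -0, 1.361, -0.121], TCP at [0.246, 0.52, 0.304] pointing down, gripper open.
Joint ranges: [-2.89, 2.89], [-0.75, 2.08], [0.22, 2.7], [-1.18, 4.32], [0.11, 2.71], [-2.7, 2.7]. Speed limits (rad/s): [2.57, 2.57, 3.14, 3.14, 3.14, 3.14].

## Interface

Orientations are given as a unit quaternion [w, x, y, z].
In Python, from rig import sensors, cams, manip, spotter gives the robot as it stands.
- The arm moves only by the tool drive_tool, never from a script. Its argument "targets" is a list of rows, each a list of 4 numbers: the shift along the world's x, y, z in m, then the turn about the world's z in degrees. In form: [[dx, dy, dz, spin], ...]. A call has exactly 5 rows; each row shifts and turns the commanded pose from where the row before left it; what a row does not reach is not made up. A row lasts 1/8 s, in which the tool goes at most 62.5 mm and 10.7 degrees, less where a joint would pass 70% of its speed; a pose out of reach is approached as far as the arm can. A call is refused whole if a number of a shift passes 0.0625 or a number of a turn 10.7, either way. A call with a gripper value outside its range is refused whole. "jaw" is the finger opening in m, from 0 to 0.0854, set as the call begins (left out, the last holds). The fingers move at their own pace and stop on an object; "force" is the grip in N (left out, the last holds). Time passes only in rows, so rows that do not move let the fingers close, or fill a call up. It gives the time, the measured TCP pose, the force and the opening at its end, in the units of the state.
- sensors.get_state(): the state, without advancing time (a new reading comes with each control period).
- cams.get_image(name): name is "side" or "top" or "wrist"; returns a dict with "color" (384x512x3 uint8, red, green, blue), "intrinsics" (3x3 intrinsics, pixels), "R" (3x3) and "t" (3): a world point X has camera coordinates R X + t. Camera axes: x right, y down, z forward; pixel columns grow to the right and rows downward; lengths in m; the calibration is good to about 2 mm. A picture is of the moment at which its call begins. There is no depth.
- manip.sign_off(): hands the job in, once; it reports no verdict.
Trained networks look in the newest picture that a camera, given by its name, has taken for a name from the list of things; names that differ only in an ending like _2 or _b are one class to them, and where a whole thing is asked for, a point or a joint stands for the part that bears it (a point fixed in the world has none). Each returns a list of dicts, best first, with "score" (0 to 1); they miss things now and then, are a little off and sometimes report something else, mostly with a low value. They report only what shows in the picture. A call takes as long as a camera call. They do not tell look-alikes from the thing itself.
- spotter.find_in(query, camera): "point" ([x, y, z] in m, in world coordinates, good to about 4 mm: the middle of the surface that is visible of it).
- spotter.landmark_of(query, camera): "point" ([x, y, z] in m, in world coordinates, good to about 4 mm: a listed point, or the origin of a listed thing).
The state is a dict: "clock": time; "qpos": joint angles; "qd": joint speeds; "effort": joint torques, N m; "position": TCP position; "ee_rot": TCP orientation; "contact_force": force on the tool from outside, world axes, zero at the start; "moment": the same for the moment, N m; "width": finger opening in m.
Only numpy, scipy, OpenCV 4.12 (cv2) and the standard library are available. Lean on these libraries where they do the work, as an engineer would, in place of code of your own. Each camera call takes 0.05 s, during which the arm holds its last target. There are 200 camera calls.

## Working session

There is one attempt and no reset: what is moved stays moved. The work goes in short steps, Python scripts to look and compute and a tool call to move; the robot and the scene stay as the last step left them, time stands still between calls to the robot, and variables do not carry over. Pictures are saved under pics/ and viewed, on a budget of 14 in all, crops included, one or two more only if the job needs it, and the job is handed in when it is done.

Besides the shell and the picture viewer there is one more tool, called after "Call:" as name(argument=value, ...), one argument or row to a line, values as JSON. drive_tool: Moves the arm, as the interface text tells. Its arguments: {"type":"object","properties":{"targets":{"type":"array","items":{"type":"array","items":{"type":"number"}}},"jaw":{"type":"number"},"force":{"type":"number"}},"required":["targets"]}

```bash
ls; mkdir -p pics; cat > h.py <<'E'
import numpy as np, cv2
from rig import sensors, cams, manip, spotter
def shot(cam, fn=None):
    im=cams.get_image(cam)
    if fn: cv2.imwrite('pics/'+fn, im['color'][...,::-1])
    return im
def ray(im,u,v,z):
    K,R,t=map(np.array,(im['intrinsics'],im['R'],im['t']))
    d=R.T@np.linalg.solve(K,[u,v,1.]); c=-R.T@t
    return c+d*(z-c[2])/d[2]
def proj(im,X):
    K,R,t=map(np.array,(im['intrinsics'],im['R'],im['t']))
    p=K@(R@np.array(X)+t); return p[:2]/p[2]
E
python3 - <<'E'
from h import *
print(sensors.get_state())
a=shot('top');b=shot('side')
cv2.imwrite('pics/a.png',cv2.resize(np.vstack([a['color'],b['color']])[...,::-1],(400,600)) if 0 else a['color'][...,::-1])
cv2.imwrite('pics/b.png',b['color'][...,::-1])
for n in 'carrier_plate canister wide_canister valve cross_valve buckle pocket_plate pocket_canister pocket_valve pocket_buckle'.split():
    for c,im in(('top',a),('side',b)):
        for d in spotter.landmark_of(n,c)[:3]:
            print(n,c,round(d['score'],2),np.round(d['point'],3),proj(im,d['point']).astype(int))
E
```

```text
pics
{'clock': 0.0, 'qpos': array([ 1.00799026e+00,  2.76578248e-01,  1.50613140e+00, -3.16400682e-05,
        1.36070351e+00, -1.20958024e-01]), 'qd': array([-7.57808008e-05, -2.01862558e-04, -5.56738632e-05,  7.33512292e-04,
        1.79311282e-03,  1.25810946e-03]), 'effort': array([-1.12314126e-04, -4.16773868e+01, -2.45807683e+01,  6.87454735e-05,
        1.10008079e-02,  1.98621467e-05]), 'position': array([0.24565217, 0.51944157, 0.30304984]), 'ee_rot': array([-2.90597930e-04,  2.19127956e-01,  9.75695706e-01, -8.62757709e-04]), 'contact_force': array([-0.17679566, -0.89634886,  0.97747665]), 'moment': array([-0.0101221 , -0.00422872, -0.01364482]), 'width': 0.0855096458964006}
carrier_plate top 0.65 [0.627 0.069 0.025] [249 118]
carrier_plate top 0.58 [ 0.412 -0.302  0.002] [419 210]
carrier_plate side 0.77 [0.629 0.061 0.023] [309 195]
carrier_plate side 0.67 [ 0.413 -0.302  0.004] [231 334]
canister top 0.66 [ 0.426  0.198 -0.005] [195 210]
canister top 0.61 [0.533 0.182 0.003] [201 163]
canister top 0.56 [ 0.302  0.346 -0.001] [130 268]
canister side 0.81 [0.532 0.18  0.  
[... 433 characters left out ...]
top 0.51 [ 0.436  0.072 -0.004] [251 204]
buckle side 0.75 [ 0.414 -0.299  0.005] [231 332]
buckle side 0.66 [0.436 0.073 0.004] [236 201]
pocket_plate top 0.95 [ 0.517 -0.201  0.002] [371 165]
pocket_plate top 0.62 [ 0.414 -0.301  0.001] [418 210]
pocket_plate side 0.86 [ 0.515 -0.199  0.003] [278 284]
pocket_canister top 0.87 [ 0.499 -0.319  0.001] [424 171]
pocket_canister side 0.81 [ 0.495 -0.315  0.003] [276 337]
pocket_canister side 0.74 [0.631 0.063 0.022] [309 195]
pocket_valve top 0.84 [ 0.414 -0.3    0.002] [418 210]
pocket_valve side 0.92 [ 0.413 -0.301  0.005] [230 333]
pocket_valve side 0.44 [ 0.496 -0.312  0.003] [277 336]
pocket_buckle top 0.88 [ 0.43  -0.183  0.006] [365 204]
```

View pics/a.png

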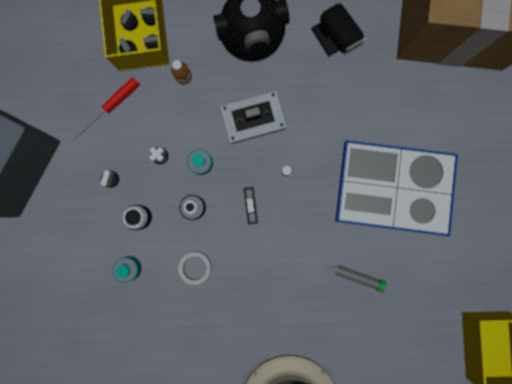

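View pics/b.png

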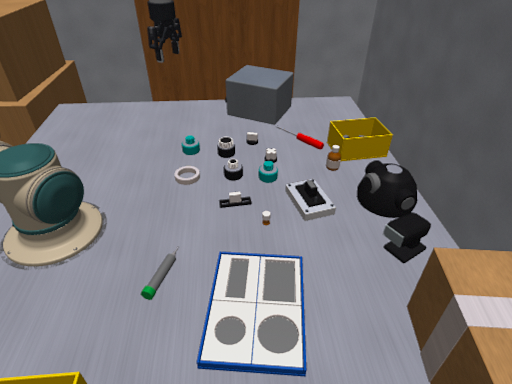

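The top view shows the fixture near (252,118), canisters at (192,207) and (136,217), valves at (108,179) and (157,155), the buckle at (250,205), and the caddy at (397,188). I'll zoom in and measure orientation from both views.

```bash
python3 - <<'E'
from h import *
a=cv2.imread('pics/a.png');b=cv2.imread('pics/b.png')
c1=cv2.resize(a[85:235,95:295],None,fx=4,fy=4,interpolation=cv2.INTER_CUBIC)
cv2.imwrite('pics/c.png',c1)
w=shot('wrist','w0.png');s=shot('side');t=shot('top')
# caddy fit: grey pocket blobs inside the blue rim
for nm,im in(('top',t),('side',s)):
    c=im['color'].astype(int)
    blue=((c[...,2]-c[...,0])>60)&(c[...,0]<80)
    n,l,st,ce=cv2.connectedComponentsWithStats(blue.astype(np.uint8))
    k=1+np.argmax(st[1:,4]); m=(l==k).astype(np.uint8)
    hull=cv2.convexHull(np.argwhere(m)[:,::-1].astype(np.int32))
    ins=np.zeros_like(m);cv2.fillConvexPoly(ins,hull,1);ins=cv2.erode(ins,np.ones((5,5)))
    g=((c.max(2)<170)&(ins>0)&(m==0)).astype(np.uint8)
    g=cv2.morphologyEx(g,cv2.MORPH_OPEN,np.ones((5,5)))
    n,l,st,ce=cv2.connectedComponentsWithStats(g)
    for i in range(1,n):
        if st[i,4]>150:
            P=np.argwhere(l==i)[:,::-1]
            W=np.array([ray(im,u,v,.006)[:2] for u,v in P])*1000
            r=cv2.minAreaRect(W.astype(np.float32))
            print(nm,st[i,4],ce[i].astype(int),'mean',W.mean(0).round(1),'rect',np.round(r[0],1),np.round(r[1],1),round(r[2],1))
print(-np.array(w['R']).T@np.array(w['t']), np.array(w['R']).round(3))
E
```

```text
top 8622 [397 187] mean [ 465.2 -254.4] rect [ 465.6 -253.3] [242.4 175.6] 81.1
side 703 [237 277] mean [ 429.6 -177.5] rect [ 430.1 -174.9] [101.   37.4] 81.1
side 1265 [279 280] mean [ 516.1 -191.5] rect [ 516.2 -188.4] [105.   64.3] 81.7
side 1229 [277 333] mean [ 497.8 -308.6] rect [ 498.4 -307.2] [72.1 73. ] 85.3
side 692 [229 329] mean [ 410.9 -294.4] rect [ 410.4 -293.8] [55.5 53.3] 86.8
[0.17800545 0.55188701 0.37446603] [[ 0.428  0.904  0.001]
 [ 0.865 -0.409  0.29 ]
 [ 0.263 -0.124 -0.957]]
```

View pics/c.png

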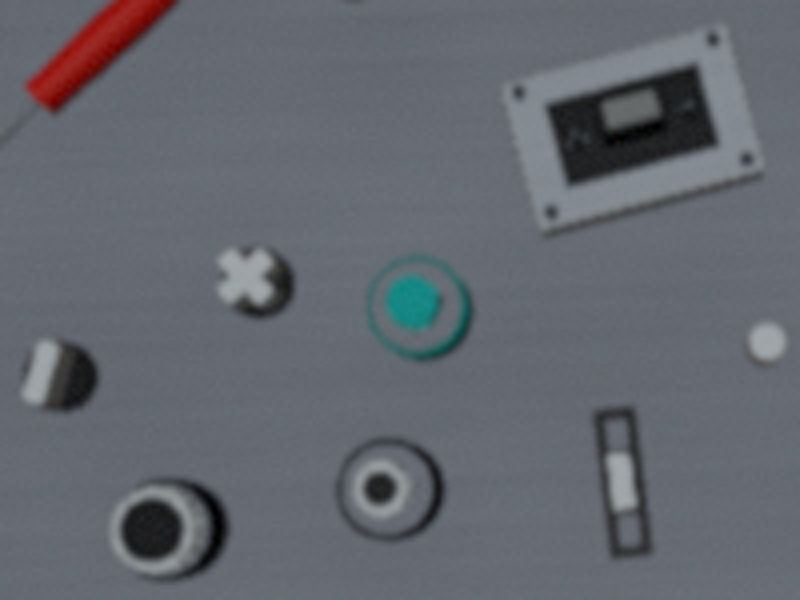

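The picture settles which part is which. The narrow canister is at full-image (192,207), the wide one at (133,216), the single-bar valve at (108,179), and the cross valve at (158,155). The buckle lies at (250,205), turned about -80°. The fixture and plate are turned about +15°, and the caddy about -9°. I'll move above the plate.

Call:
drive_tool(
  targets=[
    [0.038,-0.045,0,-4.9],
    [0.038,-0.045,0,-4.9],
    [0.038,-0.045,0,-4.9],
    [0.038,-0.045,0,-4.9],
    [0.038,-0.045,0,-4.9],
  ],
  jaw=0.05,
  force=40,
)

```text
clock: 1.88
position: [0.4369, 0.2933, 0.3042]
ee_rot: [0.0, 0.422, 0.906, 0.0]
contact_force: [0.8, 0.5, -0.1]
width: 0.0499
```

Call:
drive_tool(
  targets=[
    [0.038,-0.045,0,-4.9],
    [0.038,-0.045,0,-4.9],
    [0.038,-0.045,0,-4.9],
    [0.038,-0.045,0,-4.9],
    [0,0,0,0],
  ],
)

```text
clock: 2.5
position: [0.5905, 0.1113, 0.3033]
ee_rot: [0.001, 0.572, 0.821, -0.0]
contact_force: [0.2, 0.7, 0.8]
width: 0.05
```

```bash
cat >> h.py <<'E'
def head():
    s=sensors.get_state();w,x,y,z=s['ee_rot']
    ty=np.array([2*(x*y-w*z),1-2*(x*x+z*z)]);
    return s['position'],np.degrees(np.arctan2(ty[1],ty[0])),s
E
python3 - <<'E'
from h import *
w=shot('wrist','w1.png')
p,hd,s=head();print(p.round(4),round(hd,2),s['width'],s['clock'])
for n in('carrier_plate',):
    for d in spotter.landmark_of(n,'wrist')[:2]: print(n,d['score'],d['point'].round(4) if hasattr(d['point'],'round') else d['point'],proj(w,d['point']))
E
```

```text
[0.5888 0.1132 0.3033] 20.41 0.04991893112761114 2.55
carrier_plate 0.57 [0.6307, 0.0639, 0.0217] [269.14186384 210.12472394]
```

View pics/w1.png

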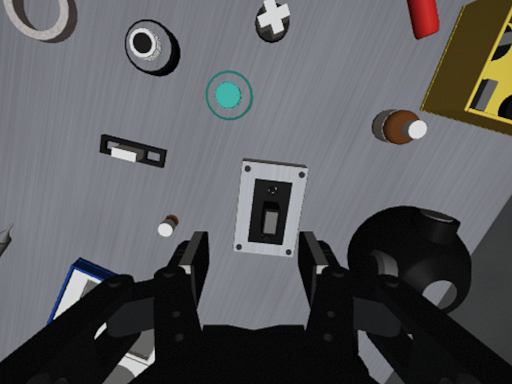

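The wrist view shows the fixture with corners about (245,160), (308,166), (296,257) and (235,249), and the grip block top at (271,222). The buckle tongue is at (124,153) and the canister neck at (144,44).

```bash
cat >> h.py <<'E'
def tri(obs):
    A=[];b=[]
    for im,(u,v) in obs:
        K,R,t=map(np.array,(im['intrinsics'],im['R'],im['t']))
        d=R.T@np.linalg.solve(K,[u,v,1.]);d/=np.linalg.norm(d);c=-R.T@t
        P=np.eye(3)-np.outer(d,d);A.append(P);b.append(P@c)
    x,_,_,_=np.linalg.lstsq(np.vstack(A),np.hstack(b),rcond=None)
    return x, [np.round(proj(im,x)-np.array(p),1) for im,p in obs]
E
python3 - <<'E'
from h import *
w=shot('wrist');t=shot('top');s=shot('side')
for im,n in((w,'w'),(t,'t')):
  g=cv2.cvtColor(im['color'],cv2.COLOR_RGB2GRAY)
  # light block
  x0,x1,y0,y1=(225,318,150,265) if n=='w' else (215,292,86,148)
  m=np.zeros_like(g);m[y0:y1,x0:x1]=(g[y0:y1,x0:x1]>(150 if n=='w' else 140))
  k=cv2.findContours(m,cv2.RETR_EXTERNAL,cv2.CHAIN_APPROX_NONE)[0];k=max(k,key=cv2.contourArea)
  P=np.array([ray(im,u,v,.025)[:2] for u,v in k[:,0]])*1000
  r=cv2.minAreaRect(P.astype(np.float32));print(n,'block',np.round(r[0],1),np.round(r[1],1),round(r[2],1))
  # black plate
  m2=np.zeros_like(g);cv2.drawContours(m2,[k],-1,1,-1)
  d=((g<90)&(m2>0)).astype(np.uint8)
  q=cv2.findContours(d,cv2.RETR_EXTERNAL,cv2.CHAIN_APPROX_NONE)[0];q=max(q,key=cv2.contourArea)
  P=np.array([ray(im,u,v,.031)[:2] for u,v in q[:,0]])*1000
  r=cv2.minAreaRect(P.astype(np.float32));print(n,'plate',np.round(r[0],1),np.round(r[1],1),round(r[2],1))
print('grip top',tri([(w,(271,222)),(t,(253,111.7))]))
print('canister neck top', tri([(w,(144,43)),(t,(95+380/4,85+489/4))]))
print('tongue',tri([(w,(124,152.5)),(t,(95+622/4,85+482/4))]))
for nm in('carrier_plate','canister','buckle','valve'):
  for d in spotter.landmark_of(nm,'wrist')[:3]: print(nm,round(d['score'],2),np.round(d['point'],4),proj(w,d['point']).astype(int))
p,hd,st=head();print(p.round(4),hd)
E
```

```text
w block [630.4  63.2] [ 84.7 129. ] 13.7
w plate [629.9  63.5] [47.5 89. ] 13.7
t block [647.  10.] [25.7 13.3] 16.3Traceback (most recent call last):
  File "<stdin>", line 14, in <module>
ValueError: max() iterable argument is empty
```

Call:
drive_tool(
  targets=[
    [0.0105,-0.0125,-0.025,-2.2],
    [0.0105,-0.0125,-0.025,-2.2],
    [0.0105,-0.0125,-0.025,-2.4],
    [0.0105,-0.0125,-0.025,0],
    [0,0,0,0],
  ],
)

```text
clock: 3.38
position: [0.6286, 0.0654, 0.2021]
ee_rot: [-0.002, 0.617, 0.787, -0.001]
contact_force: [0.0, 0.5, -0.2]
width: 0.0498
```

```bash
python3 - <<'E'
from h import *
w=shot('wrist','w2.png');t=shot('top');p,hd,st=head();print(p.round(4),hd,st['clock'])
w=shot('wrist');p,hd,st=head();print(p.round(4),hd)
for nm in('carrier_plate','canister','buckle'):
  for d in spotter.landmark_of(nm,'wrist')[:2]: print(nm,round(d['score'],2),np.round(d['point'],4),proj(w,d['point']).astype(int))
c=np.array([.63,.0634]);a=np.radians(13.7)
ux=np.array([np.cos(a),np.sin(a)]);uy=np.array([-ux[1],ux[0]])
img=w['color'][...,::-1].copy()
for (hx,hy,z,col) in((10,18,.061,(0,0,255)),(24,44,.031,(0,255,0)),(43,65,.025,(255,0,0))):
    Q=[proj(w,[*(c+(sx*hx*ux+sy*hy*uy)/1000),z]) for sx,sy in((1,1),(1,-1),(-1,-1),(-1,1))]
    cv2.polylines(img,[np.int32(Q)],True,col,1)
g=p+0;g=[p[0],p[1],p[2]-.054];cv2.circle(img,tuple(np.int32(proj(w,g))),3,(255,0,255),1)
cv2.imwrite('pics/w2.png',img)
E
```

```text
[0.6295 0.066  0.2046] 13.852151173678799 3.475
[0.6298 0.066  0.2053] 13.859707761438274
carrier_plate 0.72 [0.6279 0.065  0.0245] [251 191]
carrier_plate 0.64 [ 0.4289 -0.1827  0.0036] [ 44 338]
canister 0.88 [5.345e-01 1.862e-01 2.000e-04] [181  31]
buckle 0.66 [ 0.4378  0.0719 -0.0042] [ 67 132]
```

View pics/w2.png

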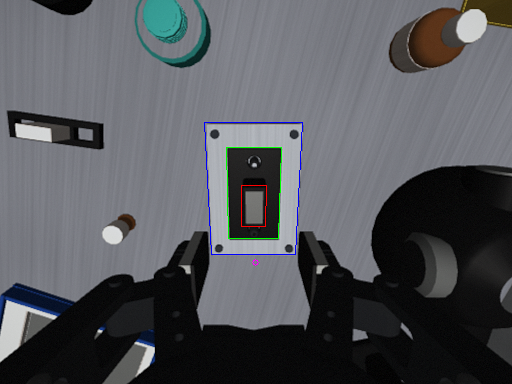

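The overlay matches the block and plate within about 1 mm. The grip block's height also agrees between the two wrist poses. I'll descend and grip.

Call:
drive_tool(
  targets=[
    [0,-0.001,-0.03,0],
    [0,-0.0015,-0.03,0],
    [0,0,-0.022,0],
    [0,0,-0.015,0],
    [0,0,0,0],
  ],
)

```text
clock: 4.3
position: [0.6294, 0.0625, 0.1064]
ee_rot: [-0.001, 0.617, 0.787, -0.0]
contact_force: [-0.7, 0.1, -0.3]
width: 0.0504
```

Call:
drive_tool(
  targets=[
    [0,0,0,0],
    [0,0,0,0],
    [0,0,0,0],
    [0,0,0,0],
    [0,0,0,0],
  ],
  jaw=0.01,
  force=40,
)

```text
clock: 4.92
position: [0.6307, 0.0623, 0.1082]
ee_rot: [0.001, 0.617, 0.787, 0.001]
contact_force: [0.4, 0.7, 6.4]
width: 0.0194
```

Call:
drive_tool(
  targets=[
    [0,0,0,0],
    [0,0,0.003,0],
    [0,0,0.006,0],
    [0,0,0.01,0],
    [0,0,0.012,0],
  ],
)

```text
clock: 5.55
position: [0.6292, 0.0622, 0.1384]
ee_rot: [-0.001, 0.617, 0.787, -0.001]
contact_force: [-0.8, 0.6, -2.1]
width: 0.0194
```

Call:
drive_tool(
  targets=[
    [0,0,0.02,0],
    [0,0,0.02,0],
    [0,0,0.02,0],
    [0,0,0.01,0],
    [0,0,0,0],
  ],
)

```text
clock: 6.18
position: [0.63, 0.0623, 0.2089]
ee_rot: [0.001, 0.617, 0.787, 0.0]
contact_force: [0.4, 0.3, -1.0]
width: 0.0195
```

```bash
python3 - <<'E'
from h import *
w=shot('wrist','w3.png');s=shot('side');p,hd,st=head();print(p.round(4),hd,st['contact_force'],st['width'])
cr=cv2.resize(s['color'][130:230,250:370][...,::-1],None,fx=3.6,fy=3.6,interpolation=cv2.INTER_CUBIC)
o=np.zeros((384,512+cr.shape[1],3),np.uint8);o[:,:512]=w['color'][...,::-1];o[:cr.shape[0],512:]=cr[:384]
cv2.imwrite('pics/w3.png',cv2.resize(o,None,fx=.82,fy=.82))
E
```

```text
[0.6293 0.0623 0.2074] 13.789326231802074 [ 0.24975277  0.79554467 -1.42948494] 0.01931103100960701
```

View pics/w3.png

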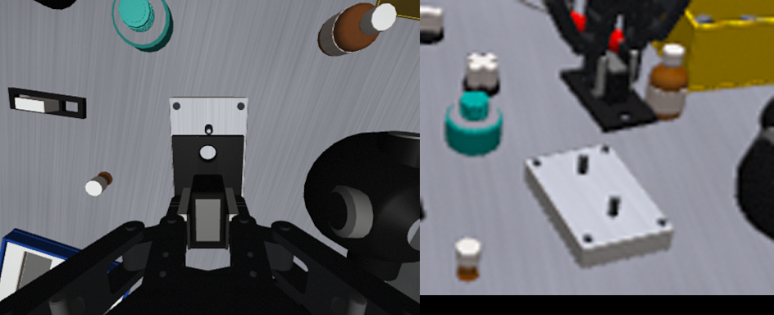

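The plate is held level and clear of both pins. I'll carry it to its pocket.

Call:
drive_tool(
  targets=[
    [-0.0226,-0.0526,0,-4.5],
    [-0.0226,-0.0526,0,-4.5],
    [-0.0226,-0.0526,0,-4.6],
    [-0.0226,-0.0526,0,-4.5],
    [-0.0226,-0.0526,0,-4.5],
  ],
)

```text
clock: 6.9
position: [0.5155, -0.202, 0.207]
ee_rot: [-0.001, 0.76, 0.65, -0.0]
contact_force: [0.5, -0.2, -0.8]
width: 0.0191
```

Call:
drive_tool(
  targets=[
    [0,0,0,0],
    [0,0,0,0],
    [0,0,0,0],
    [0,0,0,0],
    [0,0,0,0],
  ],
)

```text
clock: 7.52
position: [0.5172, -0.1998, 0.2079]
ee_rot: [0.0, 0.759, 0.651, 0.0]
contact_force: [-0.1, 0.3, -1.5]
width: 0.0193
```

```bash
cat >> h.py <<'E'
def caddy(im,img,c,yaw):
    a=np.radians(yaw);ux=np.array([np.cos(a),np.sin(a)]);uy=np.array([-ux[1],ux[0]])
    def poly(o,hx,hy,z,col):
        Q=[proj(im,[*(np.array(c)+((o[0]+sx*hx)*ux+(o[1]+sy*hy)*uy)/1000),z]) for sx,sy in((1,1),(1,-1),(-1,-1),(-1,1))]
        cv2.polylines(img,[np.int32(Q)],True,col,1)
    def circ(o,r,z,col):
        Q=[proj(im,[*(np.array(c)+((o[0]+r*np.cos(f))*ux+(o[1]+r*np.sin(f))*uy)/1000),z]) for f in np.linspace(0,6.28,40)]
        cv2.polylines(img,[np.int32(Q)],True,col,1)
    poly((43,59),32,52,.014,(0,255,0));poly((-43,59),19,50,.014,(0,255,0));circ((43,-59),37,.014,(0,255,0));circ((-43,-59),28,.014,(0,255,0))
    poly((0,0),86,118,.014,(0,0,255))
E
python3 - <<'E'
from h import *
w=shot('wrist');p,hd,st=head();print(p.round(4),hd,st['contact_force'],st['width'])
t=shot('top')
C=(.465,-.253)
i1=w['color'][...,::-1].copy();caddy(w,i1,C,-8.9)
T=t['color'][...,::-1].copy();
T=cv2.resize(T[130:245,320:470],None,fx=1,fy=1)
s=shot('side');S=s['color'][...,::-1].copy();caddy(s,S,C,-8.9);S=cv2.resize(S[240:384,190:320],None,fx=2.2,fy=2.2)
o=np.zeros((384,512+S.shape[1],3),np.uint8);o[:,:512]=i1;o[:S.shape[0],512:]=S
cv2.imwrite('pics/w4.png',o);print(o.shape)
for nm in('pocket_plate','pocket_canister','pocket_valve','pocket_buckle'):
  for c,im in(('top',t),('wrist',w),('side',s)):
   for d in spotter.landmark_of(nm,c)[:1]: print(nm,c,round(d['score'],2),np.round(d['point'],4))
E
```

```text
[ 0.5172 -0.2     0.2079] -8.739670884767804 [-0.51289011  0.07280224 -0.79859812] 0.019757324529319564
(384, 798, 3)
pocket_plate top 0.74 [ 0.5151 -0.2006  0.0038]
pocket_plate wrist 0.92 [ 0.5191 -0.1978  0.0054]
pocket_plate side 0.86 [ 0.5095 -0.1984  0.0061]
pocket_canister top 0.72 [ 0.5004 -0.3155  0.0032]
pocket_canister side 0.81 [ 0.4977 -0.3149  0.0035]
pocket_valve top 0.65 [ 0.4099 -0.3058  0.0069]
pocket_valve wrist 0.92 [ 0.4129 -0.3018  0.0044]
pocket_valve side 0.69 [ 0.4114 -0.3003  0.0029]
pocket_buckle top 0.58 [ 0.4322 -0.1872  0.009 ]
pocket_buckle wrist 0.61 [ 0.4288 -0.1833  0.0039]
pocket_buckle side 0.68 [ 0.4319 -0.1826  0.0079]
```

View pics/w4.png

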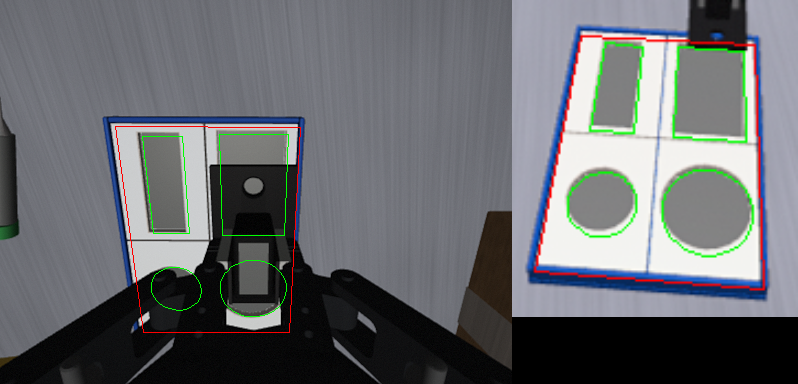

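The overlay shows the caddy about 4 mm further toward +y and 1 mm toward -x than I assumed, and the networks' mean agrees. I'm correcting the centre to (0.464, -0.2495) and lowering the plate.

Call:
drive_tool(
  targets=[
    [-0.001,0.001,-0.03,0],
    [-0.001,0,-0.03,0],
    [0,0,-0.03,0],
    [0,0,-0.013,0],
    [0,0,0,0],
  ],
)

```text
clock: 8.9
position: [0.5147, -0.1996, 0.1044]
ee_rot: [-0.001, 0.759, 0.651, -0.0]
contact_force: [0.1, -0.5, -0.9]
width: 0.0193
```

Call:
drive_tool(
  targets=[
    [0,0,-0.005,0],
    [0,0,-0.004,0],
    [0,0,-0.004,0],
    [0,0,-0.002,0],
    [0,0,0,0],
  ],
)

```text
clock: 9.52
position: [0.5153, -0.1999, 0.0942]
ee_rot: [0.001, 0.759, 0.651, 0.0]
contact_force: [-5.6, 2.8, 27.0]
width: 0.0192
```

Call:
drive_tool(
  targets=[
    [0,0,0.004,0],
    [0,0,0.002,0],
    [0,0,0,0],
    [0,0,0,0],
    [0,0,0,0],
  ],
)

```text
clock: 10.15
position: [0.5147, -0.1996, 0.0955]
ee_rot: [-0.0, 0.759, 0.651, -0.0]
contact_force: [-0.2, 0.0, 0.1]
width: 0.0194
```

```bash
python3 - <<'E'
from h import *
w=shot('wrist');p,hd,st=head();print(p.round(4),hd,st['contact_force'],st['width'])
C=(.464,-.2495)
i1=w['color'][...,::-1].copy();caddy(w,i1,C,-8.9)
s=shot('side');S=s['color'][...,::-1].copy();S=cv2.resize(S[220:320,210:340],None,fx=2.9,fy=2.9,interpolation=cv2.INTER_CUBIC)[:,:288]
o=np.zeros((384,800,3),np.uint8);o[:,:512]=i1;o[:S.shape[0],512:512+S.shape[1]]=S
cv2.imwrite('pics/w5.png',o)
E
```

```text
[ 0.5148 -0.1996  0.0956] -8.810435397880616 [ 0.04712768 -0.13843399 -1.32605587] 0.019158291619809045
```

View pics/w5.png

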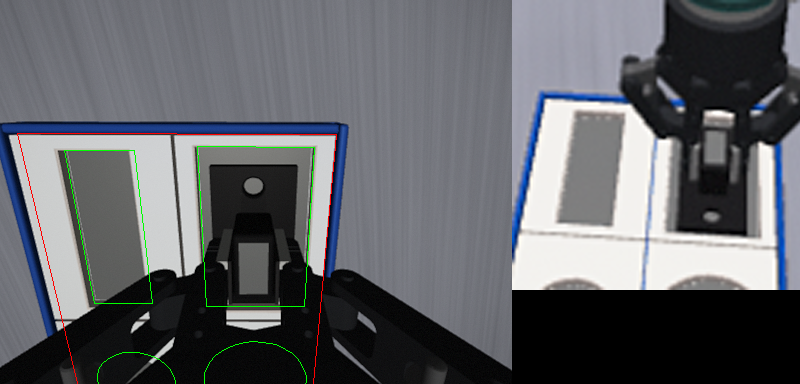

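The picture shows the plate inside its pocket. It spans columns 211-297 inside a pocket at 197-312, with grey floor visible on three sides. The 27 N contact at z = 0.094 therefore looks like the floor. I'll lower gently, release, rise and check.

Call:
drive_tool(
  targets=[
    [0,0,-0.001,0],
    [0,0,-0.0005,0],
    [0,0,0,0],
    [0,0,0,0],
    [0,0,0,0],
  ],
)

```text
clock: 10.88
position: [0.5149, -0.1997, 0.0945]
ee_rot: [0.0, 0.759, 0.651, 0.0]
contact_force: [-0.6, -0.6, -2.0]
width: 0.0194
```

Call:
drive_tool(
  targets=[
    [0,0,0,0],
    [0,0,0,0],
    [0,0,0,0],
    [0,0,0,0],
    [0,0,0,0],
  ],
  jaw=0.042,
)

```text
clock: 11.5
position: [0.5149, -0.1997, 0.0944]
ee_rot: [0.0, 0.759, 0.651, 0.0]
contact_force: [0.1, -0.0, -0.4]
width: 0.0421
```

Call:
drive_tool(
  targets=[
    [0,0,0.01,0],
    [0,0,0.04,0],
    [0,0,0.05,0],
    [0,0.01,0.05,0],
    [0,0,0,0],
  ],
)

```text
clock: 12.12
position: [0.5169, -0.1902, 0.2497]
ee_rot: [0.005, 0.759, 0.651, 0.002]
contact_force: [0.6, -0.2, 0.0]
width: 0.0418
```

```bash
python3 - <<'E'
from h import *
w=shot('wrist');p,hd,st=head();print(p.round(4),hd,st['contact_force'],st['width'])
C=(.464,-.2495)
i1=w['color'][...,::-1].copy();cv2.imwrite('pics/w6raw.png',i1);caddy(w,i1,C,-8.9)
s=shot('side');S=s['color'][...,::-1].copy();cv2.imwrite('pics/s6raw.png',S);S=cv2.resize(S[240:320,220:320],None,fx=2.88,fy=2.88,interpolation=cv2.INTER_CUBIC)[:,:288]
o=np.zeros((384,800,3),np.uint8);o[:,:512]=i1;o[:S.shape[0],512:512+S.shape[1]]=S
cv2.imwrite('pics/w6.png',o)
E
```

```text
[ 0.5156 -0.1899  0.2471] -8.786659085067992 [ 0.02392861 -0.14542176 -0.52724738] 0.042270254349837694
```

View pics/w6.png

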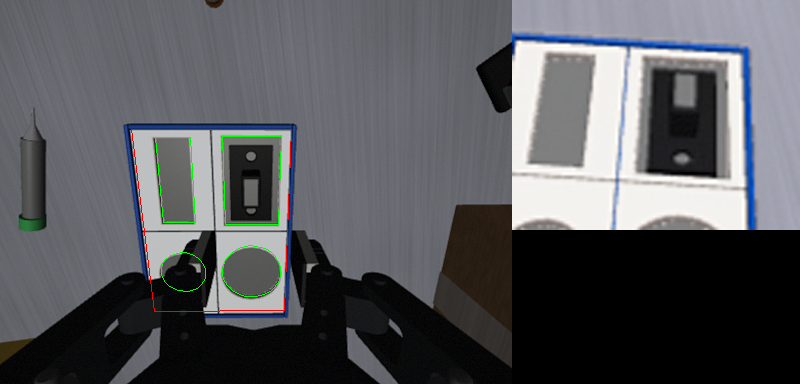

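The plate sits flat in its pocket with grey margin on all four sides (columns 228-274 inside 222-282). Next is the canister.

Call:
drive_tool(
  targets=[
    [-0.0108,0.0485,0,0],
    [-0.0108,0.0485,0,0],
    [-0.0108,0.0485,0,0],
    [-0.0108,0.0485,0,0],
    [-0.0108,0.0485,0,0],
  ],
  jaw=0.055,
)

```text
clock: 12.85
position: [0.4594, 0.0541, 0.2428]
ee_rot: [-0.001, 0.76, 0.65, -0.001]
contact_force: [0.4, -0.2, 0.2]
width: 0.0552
```

Call:
drive_tool(
  targets=[
    [-0.0108,0.0485,-0.01,0],
    [-0.0108,0.0485,-0.015,0],
    [-0.0108,0.0485,-0.02,0],
    [0,0,0,0],
    [0,0,0,0],
  ],
)

```text
clock: 13.48
position: [0.428, 0.1979, 0.1985]
ee_rot: [-0.0, 0.759, 0.651, -0.001]
contact_force: [0.5, -0.5, 0.3]
width: 0.0547
```

```bash
python3 - <<'E'
from h import *
w=shot('wrist');t=shot('top');s=shot('side');p,hd,st=head();print(p.round(4),hd,st['clock'])
img=w['color'][...,::-1].copy();
for z,r,col in((.05,14,(0,0,255)),(.032,28,(0,255,0)),(0,28,(255,0,0))):
    Q=[proj(w,[.429+r/1000*np.cos(f),.199+r/1000*np.sin(f),z]) for f in np.linspace(0,6.28,40)];cv2.polylines(img,[np.int32(Q)],True,col,1)
cv2.imwrite('pics/w7.png',img)
for c,im in(('wrist',w),('top',t),('side',s)):
  for nm in('canister','valve','buckle'):
    for d in spotter.landmark_of(nm,c)[:3]: print(c,nm,round(d['score'],2),np.round(d['point'],4),proj(im,d['point']).astype(int))
E
```

```text
[0.429  0.1972 0.1995] -8.91647992662221 13.625
wrist canister 0.74 [0.5362 0.1837 0.0038] [364 183]
wrist canister 0.72 [0.438  0.2034 0.0008] [263 178]
wrist canister 0.55 [0.3031 0.3466 0.0028] [85 42]
wrist buckle 0.77 [ 4.347e-01  7.130e-02 -4.000e-04] [277 289]
wrist buckle 0.57 [0.5514 0.2791 0.002 ] [377  78]
top canister 0.93 [0.3021 0.3485 0.0005] [129 268]
top canister 0.68 [ 0.4309  0.1973 -0.0007] [195 208]
top canister 0.65 [0.5348 0.1821 0.0013] [201 162]
top buckle 0.77 [ 0.4333  0.074  -0.0019] [250 206]
top buckle 0.6 [ 0.5155 -0.1997  0.0015] [370 165]
top buckle 0.54 [5.534e-01 2.776e-01 4.000e-04] [159 155]
side canister 0.78 [0.4303 0.2017 0.0008] [232 174]
side canister 0.68 [ 0.512  -0.203   0.0071] [278 284]
side canister 0.66 [ 0.3032  0.3507 -0.0031] [192 150]
side valve 0.68 [ 5.020e-01  3.922e-01 -4.000e-04] [252 141]
side buckle 0.68 [0.4367 0.0739 0.0023] [236 201]
```

View pics/w7.png

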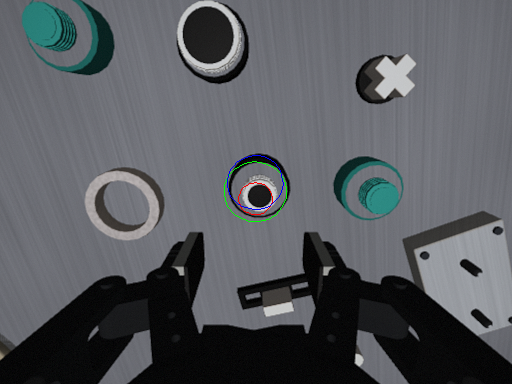

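The neck ring is at (259,196), about 3 px right of and above my overlay, so the canister stands at (0.4315, 0.2005), matching the networks' mean. I'll descend onto the neck.

Call:
drive_tool(
  targets=[
    [0.001,0.0015,-0.03,0],
    [0.0015,0.0015,-0.03,0],
    [0,0,-0.02,0],
    [0,0,-0.01,0],
    [0,0,0,0],
  ],
)

```text
clock: 14.7
position: [0.4308, 0.2013, 0.1091]
ee_rot: [-0.0, 0.759, 0.651, -0.0]
contact_force: [0.2, -0.5, 0.6]
width: 0.0548
```

Call:
drive_tool(
  targets=[
    [0,0,0,0],
    [0,0,0,0],
    [0,0,0,0],
    [0,0,0,0],
    [0,0,0,0],
  ],
  jaw=0.018,
  force=50,
)

```text
clock: 15.32
position: [0.4318, 0.2015, 0.1105]
ee_rot: [0.001, 0.759, 0.651, 0.001]
contact_force: [-0.5, -0.8, 4.9]
width: 0.0258
```

Call:
drive_tool(
  targets=[
    [0,0,0,0],
    [0,0,0.005,0],
    [0,0,0.015,0],
    [0,0,0.02,0],
    [0,0,0,0],
  ],
)

```text
clock: 15.95
position: [0.4316, 0.2015, 0.1505]
ee_rot: [0.001, 0.759, 0.651, 0.001]
contact_force: [0.1, 0.8, -2.1]
width: 0.0259
```

```bash
python3 - <<'E'
from h import *
w=shot('wrist');p,hd,st=head();print(p.round(4),hd,st['contact_force'],st['width'])
s=shot('side');S=s['color'][...,::-1].copy();S=cv2.resize(S[120:220,180:280],None,fx=2.88,fy=2.88,interpolation=cv2.INTER_CUBIC)[:,:288]
o=np.zeros((384,800,3),np.uint8);o[:,:512]=w['color'][...,::-1];o[:S.shape[0],512:512+S.shape[1]]=S
cv2.imwrite('pics/w8.png',o)
E
```

```text
[0.431  0.2013 0.1496] -8.813771738150022 [ 0.85762351  0.26066582 -2.16183718] 0.02589418720796399
```

View pics/w8.png

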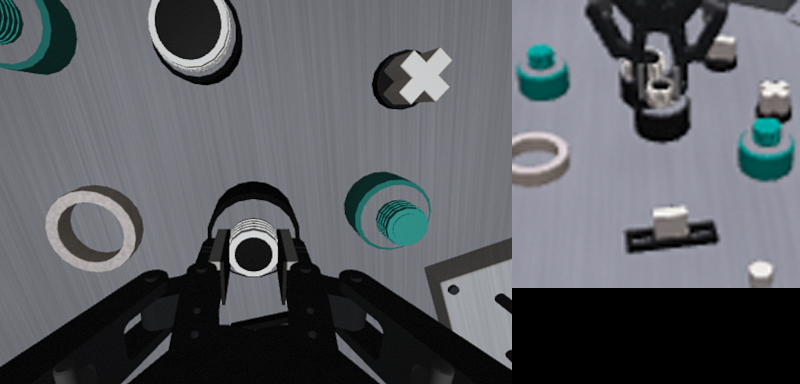

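The canister is lifted by its neck at (254,254), with the jaw at 25.9 mm. I'll carry it to its pocket.

Call:
drive_tool(
  targets=[
    [0.0,0.0,0.03,0],
    [0.0083,-0.058,0.02,0],
    [0.0083,-0.0605,0.01,0],
    [0.0083,-0.0605,0,0],
    [0.0083,-0.0605,0,0],
  ],
)

```text
clock: 16.68
position: [0.4637, -0.0399, 0.2086]
ee_rot: [-0.001, 0.759, 0.651, -0.0]
contact_force: [1.1, 0.3, -2.6]
width: 0.026
```

Call:
drive_tool(
  targets=[
    [0.0083,-0.0605,0,0],
    [0.0083,-0.0605,0,0],
    [0.0083,-0.0605,0,0],
    [0.0083,-0.0605,0,0],
    [0,-0.034,0,0],
  ],
)

```text
clock: 17.3
position: [0.4973, -0.3173, 0.2078]
ee_rot: [-0.0, 0.76, 0.65, -0.0]
contact_force: [0.2, 0.8, -1.5]
width: 0.0256
```

Call:
drive_tool(
  targets=[
    [0,0,0,0],
    [0,0,0,0],
    [0,0,0,0],
    [0,0,0,0],
    [0,0,0,0],
  ],
)

```text
clock: 17.92
position: [0.4975, -0.3135, 0.2096]
ee_rot: [0.0, 0.759, 0.651, 0.0]
contact_force: [-0.1, 1.0, -1.1]
width: 0.0257
```

```bash
python3 - <<'E'
from h import *
w=shot('wrist');p,hd,st=head();print(p.round(4),hd,st['contact_force'],st['width'])
t=shot('top');s=shot('side')
for c,im in(('wrist',w),('top',t),('side',s)):
  for nm in('pocket_canister','pocket_valve','pocket_buckle'):
    for d in spotter.landmark_of(nm,c)[:1]: print(c,nm,round(d['score'],2),np.round(d['point'],4),proj(im,d['point']).astype(int))
E
```

```text
[ 0.4975 -0.3137  0.2097] -8.768570056439799 [ 0.08389276 -0.52179078 -2.50287161] 0.025437749947668647
wrist pocket_canister 0.62 [ 0.4967 -0.3139  0.0029] [253 183]
wrist pocket_valve 0.98 [ 0.4137 -0.2999  0.0062] [171 183]
wrist pocket_buckle 0.81 [ 0.4291 -0.1839  0.0033] [158  58]
top pocket_valve 0.9 [ 0.413  -0.304   0.0021] [420 210]
top pocket_buckle 0.72 [ 0.4309 -0.1842  0.0093] [366 203]
side pocket_canister 0.57 [ 0.4965 -0.3125  0.0059] [277 335]
side pocket_valve 0.83 [ 0.4107 -0.3005  0.0059] [229 332]
side pocket_buckle 0.67 [ 0.4311 -0.1829  0.0058] [238 279]
```

Call:
drive_tool(
  targets=[
    [0,0,-0.03,0],
    [0,0,-0.03,0],
    [0,0,-0.02,0],
    [0,0,-0.004,0],
    [0,0,0,0],
  ],
)

```text
clock: 19.15
position: [0.4976, -0.3144, 0.1257]
ee_rot: [0.0, 0.759, 0.651, 0.0]
contact_force: [0.8, -0.6, -0.7]
width: 0.0255
```

Call:
drive_tool(
  targets=[
    [0,0,-0.002,0],
    [0,0,-0.001,0],
    [0,0,-0.001,0],
    [0,0,0,0],
    [0,0,0,0],
  ],
)

```text
clock: 19.77
position: [0.4975, -0.3143, 0.1217]
ee_rot: [0.0, 0.759, 0.651, 0.0]
contact_force: [-0.5, -0.4, -0.7]
width: 0.0254
```

Call:
drive_tool(
  targets=[
    [0,0,-0.001,0],
    [0,0,-0.001,0],
    [0,0,-0.001,0],
    [0,0,0,0],
    [0,0,0,0],
  ],
)

```text
clock: 20.4
position: [0.4974, -0.3143, 0.1215]
ee_rot: [0.001, 0.759, 0.651, 0.0]
contact_force: [-3.2, 3.2, 16.8]
width: 0.0258
```

The canister touched down 11.5 mm above its pick height. The plate had a similar offset, so the caddy floor is about 5 mm higher than nominal. I'll unload, release and check.

Call:
drive_tool(
  targets=[
    [0,0,0.0025,0],
    [0,0,0,0],
    [0,0,0,0],
    [0,0,0,0],
    [0,0,0,0],
  ],
)

```text
clock: 21.02
position: [0.4976, -0.3144, 0.1216]
ee_rot: [0.0, 0.759, 0.651, 0.0]
contact_force: [-1.3, 0.8, 6.4]
width: 0.0256
```

Call:
drive_tool(
  targets=[
    [0,0,0,0],
    [0,0,0,0],
    [0,0,0,0],
    [0,0,0,0],
    [0,0,0,0],
  ],
  jaw=0.048,
)

```text
clock: 21.65
position: [0.4974, -0.3142, 0.1208]
ee_rot: [-0.0, 0.759, 0.651, 0.0]
contact_force: [0.8, -0.6, -0.3]
width: 0.0482
```

Call:
drive_tool(
  targets=[
    [0,0,0.01,0],
    [0,0,0.04,0],
    [0,0,0.04,0],
    [0,0,0.04,0],
    [0,0,0,0],
  ],
)

```text
clock: 22.28
position: [0.4989, -0.3154, 0.2555]
ee_rot: [0.005, 0.759, 0.651, 0.001]
contact_force: [0.5, 0.2, -0.3]
width: 0.048
```

```bash
python3 - <<'E'
from h import *
w=shot('wrist');p,hd,st=head();print(p.round(4),hd,st['contact_force'],st['width'])
s=shot('side');S=s['color'][...,::-1].copy();S=cv2.resize(S[250:384,200:320],None,fx=2.4,fy=2.4,interpolation=cv2.INTER_CUBIC)[:,:288]
o=np.zeros((384,800,3),np.uint8);o[:,:512]=w['color'][...,::-1];o[:S.shape[0],512:512+S.shape[1]]=S
cv2.imwrite('pics/w9.png',o)
E
```

```text
[ 0.4979 -0.3146  0.2532] -8.811881937453123 [-0.25790721  0.02161219 -0.31794973] 0.048070166566894675
```

View pics/w9.png

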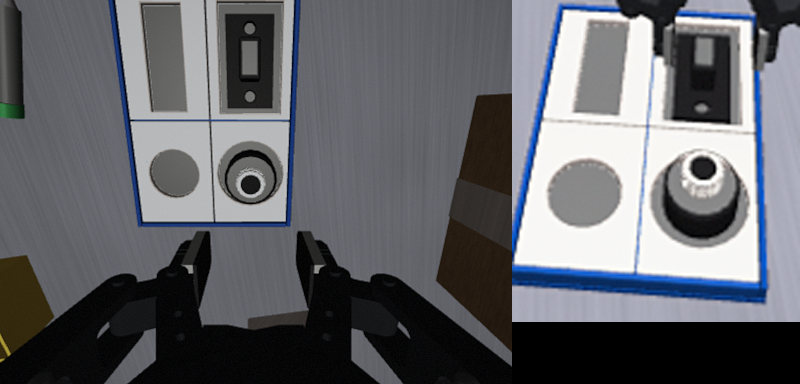

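The canister stands upright inside its pocket, at (250,172) in the wrist view, and the side view agrees. On to the valve, with the jaw line turned to about 78°.

Call:
drive_tool(
  targets=[
    [0,0.0587,0,7.2],
    [0,0.0587,0,7.2],
    [0,0.0587,0,7.2],
    [0,0.0587,0,7.2],
    [0,0.0587,0,7.2],
  ],
)

```text
clock: 23.0
position: [0.4963, -0.0188, 0.2495]
ee_rot: [-0.001, 0.52, 0.854, -0.0]
contact_force: [0.6, 0.4, 0.2]
width: 0.0482
```

Call:
drive_tool(
  targets=[
    [0,0.0587,0,7.2],
    [0,0.0587,0,7.2],
    [0,0.0587,0,7.2],
    [0,0.0587,0,7.2],
    [0,0.0587,0,7.2],
  ],
)

```text
clock: 23.62
position: [0.4964, 0.2744, 0.2493]
ee_rot: [-0.001, 0.23, 0.973, -0.001]
contact_force: [1.5, 0.8, -0.3]
width: 0.0479
```

Call:
drive_tool(
  targets=[
    [0.002,0.0587,-0.015,7.2],
    [0.002,0.0587,-0.015,7.2],
    [0,0,-0.02,0],
    [0,0,0,0],
    [0,0,0,0],
  ],
)

```text
clock: 24.25
position: [0.5013, 0.3896, 0.2006]
ee_rot: [-0.0, 0.108, 0.994, -0.0]
contact_force: [1.0, -0.2, -0.3]
width: 0.048
```

```bash
python3 - <<'E'
from h import *
w=shot('wrist','w10.png');t=shot('top');s=shot('side');p,hd,st=head();print(p.round(4),hd,st['clock'],st['qpos'].round(2))
for c,im in(('wrist',w),('top',t),('side',s)):
    for d in spotter.landmark_of('valve',c)[:2]: print(c,round(d['score'],2),np.round(d['point'],4),proj(im,d['point']).astype(int))
E
```

```text
[0.5019 0.3896 0.2019] 77.51570120818839 24.4 [ 0.55  0.43  1.53  0.    1.18 -0.8 ]
wrist 0.69 [ 0.505   0.3942 -0.0028] [258 186]
top 0.65 [0.5073 0.39   0.0025] [110 177]
side 0.58 [ 0.5039  0.3897 -0.002 ] [252 142]
```

View pics/w10.png

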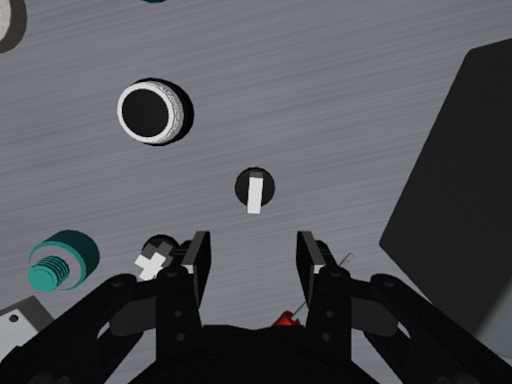

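The bar's top is at (255,196), running nearly straight along the image columns. A dark box stands to the right, with a corner at (380,243). I'll measure both the bar and the box clearance.

```bash
python3 - <<'E'
from h import *
w=shot('wrist');t=shot('top');s=shot('side');p,hd,st=head();print(p.round(4),round(hd,2))
print('box',tri([(w,(380,243)),(t,(60,145))]),tri([(w,(470,48)),(t,(19,216))]))
g=w['color'].min(2);m=np.zeros_like(g);m[165:225,225:290]=g[165:225,225:290]>200
k=max(cv2.findContours(m,cv2.RETR_EXTERNAL,cv2.CHAIN_APPROX_NONE)[0],key=cv2.contourArea)
P=np.array([ray(w,u,v,.034)[:2] for u,v in k[:,0]])*1000
r=cv2.minAreaRect(P.astype(np.float32));print('bar',np.round(r[0],1),np.round(r[1],1),round(r[2],1),k[:,0].mean(0))
# two-view height of bar top centre
gt=t['color'].min(2);mt=np.zeros_like(gt);mt[165:190,98:122]=gt[165:190,98:122]>165
v,u=np.nonzero(mt);print('top px',u.mean(),v.mean(),len(u), tri([(w,tuple(cv2.minAreaRect(k)[0])),(t,(u.mean(),v.mean()))]))
# buckle orientation from top image, z=.004
c=t['color'].max(2).astype(int);m=np.zeros(c.shape,np.uint8);m[184:226,240:262]=(c[184:226,240:262]<75)
k=cv2.findContours(m,cv2.RETR_EXTERNAL,cv2.CHAIN_APPROX_NONE)[0];q=np.vstack(k)
P=np.array([ray(t,u,v,.008)[:2] for u,v in q[:,0]])*1000;r=cv2.minAreaRect(P.astype(np.float32));print('buckle',np.round(r[0],1),np.round(r[1],1),round(r[2],1))
E
```

```text
[0.5015 0.39   0.2013] 77.56
box (array([0.58339431, 0.50130745, 0.01830004]), [array([-2.7, -0.9]), array([-1.2, -0.4])]) (array([0.42361971, 0.56136402, 0.06125638]), [array([1.1, 1.4]), array([0.3, 0.5])])
bar [501.8 390.8] [10.3 32.2] 73.2 [253.72413793 194.2183908 ]
 ** On entry to DLASCL parameter number  4 had an illegal value
 ** On entry to DLASCL parameter number  4 had an illegal value<stdin>:10: RuntimeWarning: Mean of empty slice.
  ret = ret.dtype.type(ret / rcount)
Traceback (most recent call last):
  File "h.py", line 24, in tri
    x,_,_,_=np.linalg.lstsq(np.vstack(A),np.hstack(b),rcond=None)
            ~~~~~~~~~~~~~~~^^^^^^^^^^^^^^^^^^^^^^^^^^^^^^^^^^^^^^
numpy.linalg.LinAlgError: SVD did not converge in Linear Least Squares
```

The bar centre is at (501.8, 390.8) mm with its jaw line at 73.2°. The box is more than 100 mm away. Descending.

Call:
drive_tool(
  targets=[
    [0,0.001,-0.03,-2.2],
    [0,0,-0.03,-2.1],
    [0,0,-0.03,0],
    [0,0,-0.018,0],
    [0,0,-0.005,0],
  ],
  jaw=0.04,
)

```text
clock: 25.32
position: [0.501, 0.391, 0.0869]
ee_rot: [-0.001, 0.145, 0.989, -0.001]
contact_force: [0.1, 0.2, 0.2]
width: 0.0399
```

Call:
drive_tool(
  targets=[
    [0,0,0,0],
    [0,0,0,0],
    [0,0,0,0],
    [0,0,0,0],
    [0,0,0,0],
  ],
)

```text
clock: 25.95
position: [0.5014, 0.3912, 0.0882]
ee_rot: [0.0, 0.145, 0.989, 0.0]
contact_force: [-0.2, -0.8, 0.4]
width: 0.0401
```

Call:
drive_tool(
  targets=[
    [0,0,0,0],
    [0,0,0,0],
    [0,0,0,0],
    [0,0,0,0],
    [0,0,0,0],
  ],
  jaw=0.004,
  force=40,
)

```text
clock: 26.58
position: [0.5015, 0.3913, 0.088]
ee_rot: [0.0, 0.145, 0.989, 0.0]
contact_force: [1.0, -0.2, 1.2]
width: 0.0111
```

Call:
drive_tool(
  targets=[
    [0,0,0,0],
    [0,0,0.005,0],
    [0,0,0.02,0],
    [0,0,0.04,0],
    [0,0,0.035,0],
  ],
)

```text
clock: 27.2
position: [0.5012, 0.3911, 0.1889]
ee_rot: [-0.0, 0.145, 0.989, -0.0]
contact_force: [0.2, 0.1, -2.1]
width: 0.0112
```

The valve is held at 11 mm. I'll carry it to its pocket, turning back to -9°.

Call:
drive_tool(
  targets=[
    [-0.0074,-0.0577,0,-6.8],
    [-0.0074,-0.0577,0,-6.8],
    [-0.0074,-0.0577,0,-6.8],
    [-0.0074,-0.0577,0,-6.8],
    [-0.0074,-0.0577,0,-6.8],
  ],
)

```text
clock: 27.82
position: [0.4637, 0.101, 0.1881]
ee_rot: [0.0, 0.43, 0.903, 0.0]
contact_force: [0.1, 0.9, -0.1]
width: 0.0112
```

Call:
drive_tool(
  targets=[
    [-0.0074,-0.0577,0,-6.8],
    [-0.0074,-0.0577,0,-6.8],
    [-0.0074,-0.0577,0,-6.8],
    [-0.0074,-0.0577,0,-6.8],
    [-0.0074,-0.0577,0,-6.8],
  ],
)

```text
clock: 28.45
position: [0.4267, -0.1875, 0.1882]
ee_rot: [0.0, 0.675, 0.738, 0.0]
contact_force: [0.9, -0.3, 0.0]
width: 0.0114
```

Call:
drive_tool(
  targets=[
    [-0.0074,-0.0577,0,-7],
    [-0.0074,-0.0577,0,-7],
    [0,0,0,0],
    [0,0,0,0],
    [0,0,0,0],
  ],
)

```text
clock: 29.08
position: [0.4124, -0.2997, 0.1878]
ee_rot: [-0.001, 0.758, 0.652, 0.0]
contact_force: [0.5, 0.1, -0.7]
width: 0.0111
```

```bash
python3 - <<'E'
from h import *
w=shot('wrist','w11.png');s=shot('side');p,hd,st=head();print(p.round(4),hd,st['width'],st['contact_force'])
for c,im in(('wrist',w),('side',s)):
  for nm in('pocket_valve','pocket_buckle','pocket_plate'):
    for d in spotter.landmark_of(nm,c)[:1]: print(c,nm,round(d['score'],2),np.round(d['point'],4),proj(im,d['point']).astype(int))
E
```

```text
[ 0.4127 -0.2998  0.188 ] -8.596370462971256 0.011247869577764013 [ 0.39375082 -0.34745767 -0.41377955]
wrist pocket_valve 0.62 [ 0.4104 -0.2976  0.0034] [251 187]
wrist pocket_buckle 0.8 [ 0.4311 -0.1843  0.0005] [255  55]
side pocket_valve 0.82 [ 0.4104 -0.303   0.0023] [229 335]
side pocket_buckle 0.72 [ 0.4975 -0.3133  0.0082] [278 335]
side pocket_plate 0.91 [ 0.5142 -0.2012  0.0034] [278 285]
```

Call:
drive_tool(
  targets=[
    [-0.0005,-0.001,-0.03,0],
    [0,0,-0.03,0],
    [0,0,-0.019,0],
    [0,0,-0.005,0],
    [0,0,0,0],
  ],
)

```text
clock: 30.1
position: [0.4123, -0.3023, 0.1041]
ee_rot: [0.0, 0.759, 0.651, 0.0]
contact_force: [-0.4, 0.1, -1.5]
width: 0.0113
```

Call:
drive_tool(
  targets=[
    [0,0,-0.001,0],
    [0,0,-0.001,0],
    [0,0,-0.001,0],
    [0,0,-0.001,0],
    [0,0,0,0],
  ],
)

```text
clock: 30.72
position: [0.412, -0.3021, 0.0999]
ee_rot: [-0.0, 0.759, 0.651, 0.0]
contact_force: [0.0, 0.4, -1.6]
width: 0.0107
```

Call:
drive_tool(
  targets=[
    [0,0,-0.001,0],
    [0,0,-0.001,0],
    [0,0,0,0],
    [0,0,0,0],
    [0,0,0,0],
  ],
)

```text
clock: 31.35
position: [0.4121, -0.3022, 0.099]
ee_rot: [0.0, 0.759, 0.651, 0.0]
contact_force: [-1.5, 1.0, 8.6]
width: 0.011
```

Touchdown is at 0.099, again 11 mm above the pick height. I'll release, rise and go to the buckle.

Call:
drive_tool(
  targets=[
    [0,0,0.001,0],
    [0,0,0,0],
    [0,0,0,0],
    [0,0,0,0],
    [0,0,0,0],
  ],
  jaw=0.035,
)

```text
clock: 31.98
position: [0.412, -0.3022, 0.0988]
ee_rot: [-0.0, 0.759, 0.651, 0.0]
contact_force: [-0.5, 0.5, 1.1]
width: 0.0347
```

Call:
drive_tool(
  targets=[
    [0,0,0.01,0],
    [0,0,0.045,0],
    [0,0,0.045,0],
    [0.0034,0.0536,0,-10],
    [0.0034,0.0536,0,-10],
  ],
)

```text
clock: 32.6
position: [0.4192, -0.1945, 0.2004]
ee_rot: [0.001, 0.862, 0.506, 0.001]
contact_force: [0.2, 0.8, 0.6]
width: 0.0348
```

Call:
drive_tool(
  targets=[
    [0.0034,0.0536,0,-10],
    [0.0034,0.0536,0,-10],
    [0.0034,0.0536,0,-10],
    [0.0034,0.0536,0,-10],
    [0.0034,0.0536,0,-10],
  ],
)

```text
clock: 33.22
position: [0.4359, 0.0578, 0.1998]
ee_rot: [0.0, 0.992, 0.123, 0.001]
contact_force: [0.5, -0.6, -0.9]
width: 0.035
```

Call:
drive_tool(
  targets=[
    [0,0,0,0],
    [0,0,0,0],
    [0,0,0,0],
    [0,0,0,0],
    [0,0,0,0],
  ],
  jaw=0.04,
)

```text
clock: 33.85
position: [0.4358, 0.0555, 0.1989]
ee_rot: [0.0, 0.992, 0.125, -0.0]
contact_force: [-0.0, -0.2, 0.8]
width: 0.0401
```

```bash
python3 - <<'E'
from h import *
w=shot('wrist');t=shot('top');s=shot('side');p,hd,st=head();print(p.round(4),hd,st['clock'],st['qpos'].round(2))
for c,im in(('wrist',w),('top',t),('side',s)):
    for d in spotter.landmark_of('buckle',c)[:2]: print(c,round(d['score'],2),np.round(d['point'],4),proj(im,d['point']).astype(int))
S=s['color'][...,::-1].copy();S=cv2.resize(S[250:384,200:320],None,fx=2.4,fy=2.4,interpolation=cv2.INTER_CUBIC)[:,:288]
o=np.zeros((384,800,3),np.uint8);o[:,:512]=w['color'][...,::-1];o[:S.shape[0],512:512+S.shape[1]]=S
cv2.imwrite('pics/w12.png',o)
E
```

```text
[0.4358 0.0559 0.1989] -75.6237166992404 34.0 [-0.03  0.16  1.94 -0.    1.03  1.29]
wrist 0.95 [ 0.4351  0.0724 -0.0011] [237 180]
side 0.82 [0.4341 0.0695 0.0032] [235 202]
side 0.69 [ 0.4967 -0.3137  0.001 ] [277 337]
```

View pics/w12.png

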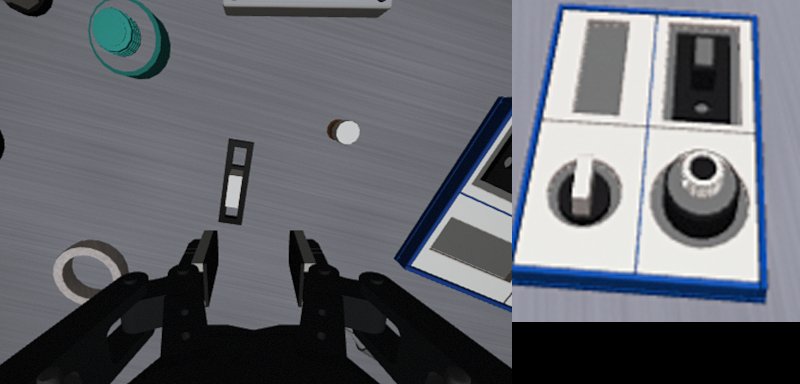

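The side view shows the valve, canister and plate each seated in its own pocket. The buckle tongue is at (233,193). I'll fit the tongue and the bar.

```bash
python3 - <<'E'
from h import *
w=shot('wrist');p,hd,st=head();print(p.round(4),round(hd,2))
g=w['color'].min(2);m=np.zeros_like(g);m[160:225,215:255]=g[160:225,215:255]>170
k=max(cv2.findContours(m,cv2.RETR_EXTERNAL,cv2.CHAIN_APPROX_NONE)[0],key=cv2.contourArea)
P=np.array([ray(w,u,v,.034)[:2] for u,v in k[:,0]])*1000
r=cv2.minAreaRect(P.astype(np.float32));print('tongue',np.round(r[0],1),np.round(r[1],1),round(r[2],1),k[:,0].mean(0))
c=w['color'].max(2).astype(int);m=np.zeros(c.shape,np.uint8);m[130:232,210:262]=c[130:232,210:262]<65
q=np.vstack([a for a in cv2.findContours(m,cv2.RETR_EXTERNAL,cv2.CHAIN_APPROX_NONE)[0] if cv2.contourArea(a)>60])
P=np.array([ray(w,u,v,.008)[:2] for u,v in q[:,0]])*1000;r=cv2.minAreaRect(P.astype(np.float32));print('bar',np.round(r[0],1),np.round(r[1],1),round(r[2],1))
E
```

```text
[0.4358 0.0562 0.1989] -75.59
tongue [433.3  73.9] [28.8 10.6] 5.5 [233.87654321 191.27160494]
bar [433.8  74. ] [84.7 23.5] 5.5
```

The bar measures 84.7 x 23.5 mm, matching its given size. Its centre is at (433.5, 74.0) mm and its long axis lies at 5.5°.

Call:
drive_tool(
  targets=[
    [-0.001,0.009,0,-4.5],
    [-0.0013,0.0088,0,-4.4],
    [0,0,-0.03,0],
    [0,0,-0.03,0],
    [0,0,0,0],
  ],
)

```text
clock: 34.83
position: [0.4319, 0.0741, 0.1374]
ee_rot: [-0.0, 0.999, 0.048, -0.003]
contact_force: [-0.1, -0.1, -0.1]
width: 0.0399
```

Call:
drive_tool(
  targets=[
    [0,0,-0.03,0],
    [0,0,-0.015,0],
    [0,0,-0.006,0],
    [0,0,0,0],
    [0,0,0,0],
  ],
)

```text
clock: 35.45
position: [0.4342, 0.0741, 0.0888]
ee_rot: [0.0, 0.999, 0.048, 0.001]
contact_force: [-0.4, -0.4, 0.3]
width: 0.04
```

```bash
python3 -c "
from h import *
p,hd,st=head();print(p.round(4),round(hd,2),st['contact_force'],st['width'])"
```

```text
[0.4342 0.0741 0.0888] -84.49 [-0.37111036 -0.37370103  0.33320903] 0.03996179428273504
```

Call:
drive_tool(
  targets=[
    [0,0,0,0],
    [0,0,0,0],
    [0,0,0,0],
    [0,0,0,0],
    [0,0,0,0],
  ],
  jaw=0.004,
  force=40,
)

```text
clock: 36.08
position: [0.4339, 0.0741, 0.0885]
ee_rot: [0.0, 0.999, 0.048, 0.001]
contact_force: [-0.3, 0.5, 6.1]
width: 0.0108
```

Call:
drive_tool(
  targets=[
    [0,0,0,0],
    [0,0,0.005,0],
    [0,0,0.02,0],
    [0,0,0.04,0],
    [0,0,0.035,0],
  ],
)

```text
clock: 36.7
position: [0.4332, 0.074, 0.189]
ee_rot: [0.0, 0.999, 0.048, -0.0]
contact_force: [1.3, -1.0, -0.7]
width: 0.0109
```

Call:
drive_tool(
  targets=[
    [-0.0004,-0.0323,0,9.4],
    [-0.0004,-0.0323,0,9.4],
    [-0.0004,-0.0323,0,9.4],
    [-0.0004,-0.0323,0,9.4],
    [-0.0004,-0.0323,0,9.4],
  ],
)

```text
clock: 37.33
position: [0.4311, -0.0884, 0.1879]
ee_rot: [-0.0, 0.896, 0.445, -0.0]
contact_force: [0.6, 0.0, -1.3]
width: 0.0109
```

Call:
drive_tool(
  targets=[
    [-0.0004,-0.0323,0,9.4],
    [-0.0004,-0.0323,0,9.4],
    [-0.0004,-0.0323,0,9.4],
    [0,0,0,0],
    [0,0,0,0],
  ],
)

```text
clock: 37.95
position: [0.4297, -0.1838, 0.1877]
ee_rot: [-0.001, 0.763, 0.647, 0.0]
contact_force: [-0.0, 0.0, -0.6]
width: 0.0109
```

```bash
python3 - <<'E'
from h import *
w=shot('wrist','w13.png');s=shot('side');p,hd,st=head();print(p.round(4),hd,st['width'],st['contact_force'])
for c,im in(('wrist',w),('side',s)):
  for nm in('pocket_buckle','pocket_plate'):
    for d in spotter.landmark_of(nm,c)[:1]: print(c,nm,round(d['score'],2),np.round(d['point'],4),proj(im,d['point']).astype(int))
E
```

```text
[ 0.4299 -0.1834  0.1878] -9.287434757285439 0.010918871291739022 [ 0.48799701 -0.07873134 -1.00923654]
wrist pocket_buckle 0.85 [ 0.4304 -0.1857  0.0043] [255 191]
side pocket_buckle 0.74 [ 0.4314 -0.1796  0.0039] [238 278]
side pocket_plate 0.64 [ 0.5147 -0.1985  0.0035] [278 283]
```

Call:
drive_tool(
  targets=[
    [0,-0.001,-0.03,0.4],
    [0,0,-0.03,0],
    [0,0,-0.019,0],
    [0,0,-0.005,0],
    [0,0,0,0],
  ],
)

```text
clock: 38.88
position: [0.4305, -0.1853, 0.1041]
ee_rot: [0.0, 0.76, 0.65, 0.0]
contact_force: [-0.3, -0.4, -0.2]
width: 0.0111
```

Call:
drive_tool(
  targets=[
    [0,0,-0.001,0],
    [0,0,-0.001,0],
    [0,0,-0.001,0],
    [0,0,-0.001,0],
    [0,0,0,0],
  ],
)

```text
clock: 39.5
position: [0.4302, -0.1853, 0.0999]
ee_rot: [-0.0, 0.76, 0.65, 0.0]
contact_force: [0.2, -0.1, -0.8]
width: 0.0113
```

Call:
drive_tool(
  targets=[
    [0,0,-0.001,0],
    [0,0,0,0],
    [0,0,0,0],
    [0,0,0,0],
    [0,0,0,0],
  ],
)

```text
clock: 40.12
position: [0.4303, -0.1854, 0.0995]
ee_rot: [0.0, 0.76, 0.65, 0.0]
contact_force: [-0.9, 0.4, 5.3]
width: 0.011
```

Touchdown is at 0.0995, as predicted. I'll release, rise, step aside and make the final check.

Call:
drive_tool(
  targets=[
    [0,0,0.0005,0],
    [0,0,0,0],
    [0,0,0,0],
    [0,0,0,0],
    [0,0,0,0],
  ],
  jaw=0.035,
)

```text
clock: 40.75
position: [0.4303, -0.1853, 0.0994]
ee_rot: [-0.0, 0.76, 0.65, -0.0]
contact_force: [-0.4, -0.2, -0.1]
width: 0.0351
```

Call:
drive_tool(
  targets=[
    [0,0,0.01,0],
    [0,0,0.045,0],
    [0,0,0.05,0],
    [0,-0.05,0.05,0],
    [0.03,-0.05,0.04,0],
  ],
)

```text
clock: 41.38
position: [0.456, -0.2741, 0.2873]
ee_rot: [0.001, 0.76, 0.65, 0.0]
contact_force: [1.6, 0.3, -0.4]
width: 0.0351
```

Call:
drive_tool(
  targets=[
    [0,0,0,0],
    [0,0,0,0],
    [0,0,0,0],
    [0,0,0,0],
    [0,0,0,0],
  ],
)

```text
clock: 42.0
position: [0.4565, -0.2731, 0.2836]
ee_rot: [-0.0, 0.76, 0.65, -0.0]
contact_force: [-1.0, 1.0, -0.6]
width: 0.0351
```

```bash
python3 - <<'E'
from h import *
w=shot('wrist');s=shot('side');p,hd,st=head();print(p.round(4),hd,st['clock'],st['contact_force'])
W=w['color'][...,::-1].copy();S=s['color'][...,::-1]
S=cv2.resize(S[250:384,200:320],None,fx=2.4,fy=2.4,interpolation=cv2.INTER_CUBIC)[:,:288]
o=np.zeros((384,800,3),np.uint8);o[:,:512]=W;o[:S.shape[0],512:512+S.shape[1]]=S
cv2.imwrite('pics/w14.png',o)
E
```

```text
[ 0.4567 -0.2734  0.2838] -8.86652043904292 42.1 [-0.11990857 -0.2409162   0.41060428]
```

View pics/w14.png

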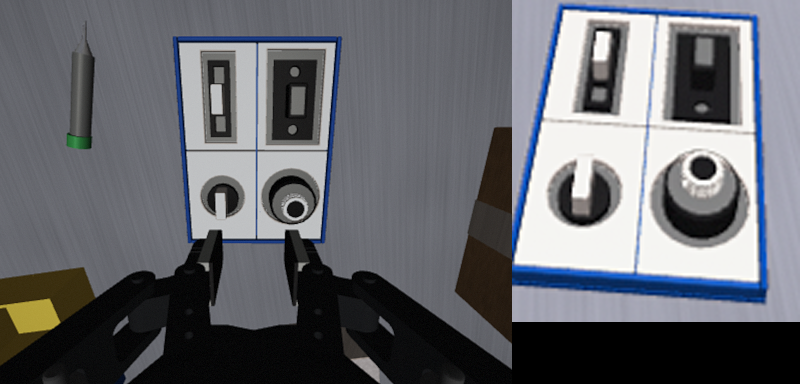

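All four parts are upright in their own pockets with grey floor visible around each: buckle (219,97), plate (293,97), valve (222,200), canister (291,200). The gripper is well clear, so I'm handing in.

```bash
python3 -c "
from rig import manip
print(manip.sign_off())"
```

```text
the job is handed in; nothing more can be done
None
```

The kit is made up and handed in at about 42 s. The carrier plate went first, lifted straight up and level off the pins, then the narrow-necked canister, the single-bar valve and the harness buckle. Each was gripped as described (the canister by its neck), lowered until the floor was felt, and released. I did not touch the wide-necked canister, the cross-barred valve or the turquoise look-alikes.

**Final check:** The last wrist and side pictures show all four parts upright in their own pockets, with grey floor visible around each. The gripper was well clear and the force readings were near zero.

**What disagreed or went less well:**
- **Caddy position:** My first estimate was about 4 mm off. I corrected it from the wrist view and the networks before placing anything.
- **Floor height:** The canister, valve and buckle met the pocket floor about 11 mm above their pick heights, not the 6 mm given. The plate landed about 5 mm early too. I took this as the caddy base being about 5 mm thick and went by contact instead.
- **Plate contact:** The plate's first touchdown pressed with 27 N, the highest force I read. I backed off before releasing it.
- **Buckle approach:** Part of one move was not reached, leaving the arm about 17 mm short, and I made it up after re-measuring.

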